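# Put the spear-bladed skiving knife back in its own guarded lane

## Task

Put the red-sleeved skiving knife away in the lane of the sloping knife stand that carries the red label: slide its blade under that lane's guard and on past the sprung catch, without ramming it, until the front of the handle is right up against the guard and the handle lies flat on the lane. Leave the other two knives, and everything else on the bench, where they are.

Things in the scene. Friction and masses are not known exactly. Their poses are not given: they have to be found in the camera images.
- knife_red: Knife to put away, red sleeve over the last 36 mm of its handle (all sizes in mm). Handle: wooden bar 110 long, 28 wide, 20 thick, lying flat. Origin: on the handle's underside, middle of its front end (blade end); x along the handle to the butt (blade points to -x), y across, z up. Upper and lower sides alike. About 0.14 kg, balancing at about x = 38.
- knife_red_tip (a point): Tip of the red knife's blade, 66 from the handle's front. The flat steel blade, 3 thick, leaves the middle of the handle's front face, 8.5 to 11.5 above its underside: a neck 20 wide, from 18 to 24.5 off the handle shoulders that widen it to 38, then a spear-shaped head that narrows to 23 wide at 52 off the handle and on to the tip.
- knife_blue: The same knife with a blue sleeve, already home in the blue lane. Leave it.
- knife_yellow: The same knife with a yellow sleeve, lying on the cutting mat beside the red one. It is still in use: leave it there.
- slot_red (a point): Place of the red knife: the red-labelled lane of three, sloping 20 degrees. Origin: on the deck, on the lane's centre line, at its guard's mouth; x up the slope along the lane, away from the guard; z square to the deck; y across. A knife fully home has its body frame on this frame. The bare deck goes up to x = 93, so the butt of a home knife overhangs by 17.
- guard_red_mouth (a point): Middle of the red guard's mouth, 10 above the deck; axes level, not sloping. The guard, 20 high, covers 75 mm down the slope from here. Its blade slot is 5 to 15 above the deck at the mouth, tapering in 14 mm to 7.6 to 12.5; side walls 46 apart. The handle, 20 thick, stops against it. Clear cover with a red label 24 by 50; red strip on the deck's upper end.
- catch_red (a point): Midway between two brass balls, 8 across, on springs inside the red guard, 20 down the slope from its mouth. They stand 30 apart; the blade's head spreads them and they snap in behind its shoulders. The push needed grows from 18 mm short of home to some 10 to 20 N at 5 mm short; there it gives way with a snap and the handle runs on to the hard stop at the guard.
- slot_blue (a point): The blue-labelled lane, which holds the blue knife. Its frame is like that of slot_red.
- slot_yellow (a point): The yellow-labelled lane, empty: the place of the yellow knife. Its frame is like that of slot_red.
- mat: Black cutting mat with a white grid, 220 by 300 and 3 thick, fixed on the bench; both loose knives lie on it. Origin: centre of its underside.
- stand: The knife stand, fixed on the bench, 252 wide over three like lanes side by side, 84 apart, in any order of colour; no ribs between them, so fingers have room beside a handle. Origin: on the bench below the middle lane's guard mouth; x points level, to the high end. The deck at the guards' mouths is 52 above the bench, and rises to 84 at the upper end.
- maul: White plastic maul standing on its head on the bench, 242 tall, wooden handle up. Leave it.
- rule: Steel rule 30 by 300 and 4 thick lying flat beyond the mat. Leave it.
- weight: Brass pattern weight, 60 across and 54 tall. Leave it.
- slicker: Turned wooden edge slicker standing on end, 36 across and 118 tall. Leave it.
- glue: Glue jar with a yellow label, 72 across and 85 tall. Leave it.
- rivets: Small white bowl, 70 across and 45 tall. Leave it.
- lane_red: The red lane as a fixed body (deck and guard). Origin: on the bench plane, 52 below slot_red; its x is level, along the lane.
Things that resemble listed ones, but are neither listed nor needed, are in the scene too. Leave any pink or turquoise look-alike of the knife_red alone.

How it is judged:
By the outcome, as a careful person would: the job done as asked, in the order asked, and still so for the second after the job is handed in, with the robot touching nothing.
It also fails if it takes over 56 s, if anything falls off the work surface, if the arm or the gripper's body presses on something with over 40 N, if the wrist force passes 120 N, or if a joint passes its speed limit or range.

## Robot

A 6-joint arm with a two-finger parallel gripper is mounted at the origin on the work surface. World frame = base frame: x ahead of the robot, y to its left, z up, the work surface at z = 0. Lengths are in m, angles in degrees, forces in N, time in s.
With the tool pointing down it reaches from about 0.3 to 0.75 m from the base axis. Payload 8.5 kg.
Tool frame: the origin (TCP) lies on the centre line of the jaws, within the pads' length; the fingertips stand 11 mm ahead of it and the grasp point (between the pads) lies 8 mm behind it; x points along the fingers, y is the direction in which the jaws open and shut, and the axes are right-handed (so a half turn about x gives the same grasp; the last joint's range is limited). The gripper opens to 85 mm and grips with 20 to 120 N. Pads are 22 mm wide; open, the fingers measure 114 mm over their backs; the gripper's body (76 mm by 85 mm) begins 54 mm behind the grasp point. The pads swing forward as they close: fully open they stand 13 mm farther back than shut.
Start: joints at [62.435, 21.807, 74.336, -0, 83.858, -12.336], TCP at [0.144, 0.531, 0.219] pointing down, gripper open.
Joint ranges: [-178.18, 178.18], [-50.72, 133.34], [12.68, 142.11], [-81.47, 261.47], [9.98, 163.14], [-165.26, 165.26]. Speed limits (degrees/s): [136.94, 136.94, 180, 180, 180, 180].

## Interface

Orientations are given as a 3x3 rotation matrix whose columns are the frame's x, y, z axes.
In Python, from rig import env gives the robot as it stands.
- The arm moves only by the tool carry_out, never from a script. Its argument "motion" is a list that holds one entry, the list of rows, each a list of 7 numbers: the shift along the tool's x, y, z in cm, then the turn, a rotation vector about the tool's x, y, z in rad, then the finger opening in cm, from 0 to 8.54. A call has 1 to 5 rows; each row is the pose to reach, as a shift and turn from the pose commanded when the call began, along the tool's axes at that moment; what a row does not reach only later rows make up. A row lasts 1/12 s, in which the tool goes at most 41.7 mm and 7.16 degrees, less where a joint would pass 70% of its speed; a pose out of reach is approached as far as the arm can. A call with a gripper value outside its range is refused whole. The fingers move at their own pace and stop on an object; "grip_force" is the grip in N (left out, the last holds). Time passes only in rows, so rows that repeat a pose let the fingers close. It gives the time, the measured TCP pose, the force and the opening at its end, in the units of the state.
- env.observe(): the state, without advancing time (a new reading comes with each control period).
- env.get_image(name): name is "scene" or "top" or "wrist"; returns a dict with "image" (400x640x3 uint8, red, green, blue), "fov_y" (degrees; the focal length in pixels is half the picture's height over the tangent of half this angle, whatever the lens; pixels are square), "cx", "cy" (the principal point, pixels), "k1" (the pictures are not rectified: a ray, as slopes to the right and down, at radius r is drawn at 1 + k1 r^2 times it, then the intrinsics apply), "R" (3x3) and "t" (3): a world point X has camera coordinates R X + t. Camera axes: x right, y down, z forward; pixel columns grow to the right and rows downward; lengths in m; the calibration is good to about 2 mm. A picture is of the moment at which its call begins. There is no depth.
- env.close_job(): hands the job in, once; it reports no verdict.
The state is a dict: "time_s": time; "q": joint angles; "qvel": joint speeds; "joint_efforts": joint torques, N m; "position": TCP position; "tool_rot": TCP orientation; "ft_force": force on the tool from outside, world axes, zero at the start; "wrist_torque": the same for the moment, N m; "grip_width": finger opening in m.
Only numpy, scipy, OpenCV 4.12 (cv2) and the standard library are available. Lean on these libraries where they do the work, as an engineer would, in place of code of your own. Each camera call takes 0.05 s, during which the arm holds its last target. There are 200 camera calls.

## Working session

There is one attempt and no reset: what is moved stays moved. The work goes in short steps, Python scripts to look and compute and a tool call to move; the robot and the scene stay as the last step left them, time stands still between calls to the robot, and variables do not carry over. Pictures are saved under pics/ and viewed, on a budget of 10 in all, crops included, one or two more only if the job needs it, and the job is handed in when it is done.

Besides the shell and the picture viewer there is one more tool, called after "Emit:" as name(argument=value, ...) on one line, values as JSON. carry_out: Moves the arm, as the interface text tells. Its arguments: {"type":"object","properties":{"motion":{"type":"array","items":{"type":"array","items":{"type":"array","items":{"type":"number"}}}},"grip_force":{"type":"number"}},"required":["motion"]}

```bash
ls; mkdir -p pics; cat > h.py <<'E'
import numpy as np, cv2
from rig import env
def cam(n):
    d=env.get_image(n); return d
def pix(d,X):
    X=np.atleast_2d(X); c=X@np.array(d['R']).T+np.array(d['t']); s=c[:,:2]/c[:,2:]
    s=s*(1+d['k1']*(s**2).sum(1,keepdims=True)); f=200/np.tan(np.radians(d['fov_y']/2))
    return s*f+[d['cx'],d['cy']]
def ray(d,p):
    f=200/np.tan(np.radians(d['fov_y']/2)); s0=(np.array(p,float)-[d['cx'],d['cy']])/f; s=s0.copy()
    for _ in range(30): s=s0/(1+d['k1']*(s@s))
    R=np.array(d['R']); return -R.T@np.array(d['t']), R.T@np.array([s[0],s[1],1])
def onz(d,p,z):
    o,v=ray(d,p); return o+v*(z-o[2])/v[2]
E
python3 - <<'E'
from h import *
import pickle
D={}
for n in ['scene','top','wrist']:
    d=cam(n); D[n]=d; cv2.imwrite(f'pics/{n}0.png',d['image'][:,:,::-1])
    print(n,d['fov_y'],d['k1'],d['cx'],d['cy'],ray(d,(320,200)))
pickle.dump(D,open('D0.pkl','wb'))
cv2.imwrite('pics/top0b.png',cv2.resize(D['top']['image'][:,:,::-1],(800,500),interpolation=cv2.INTER_CUBIC))
s=env.observe();print(s)
E
```

```text
pics
scene 50.82296165748149 -0.017504262470869034 324.65265433926004 201.52706635566147 (array([ 1.51337624, -0.44906292,  0.7739442 ]), array([-0.78668638,  0.32736734, -0.52353651]))
top 48.63647835590366 -0.09921896063031739 320.2522478875237 199.26828822859164 (array([0.28837137, 0.00705366, 1.32687175]), array([ 0.17642107, -0.01667174, -0.98417515]))
wrist 58.22908811457079 -0.024954835420442266 314.46420037061705 200.22015380334855 (array([0.07301082, 0.55086557, 0.37393494]), array([ 0.27855138, -0.062116  , -0.95853468]))
{'time_s': 0.15, 'q': array([ 6.24347179e+01,  2.18309079e+01,  7.43695891e+01,  1.44098786e-03,
        8.38575612e+01, -1.23339276e+01]), 'qvel': array([ 0.00097655, -0.13459774, -0.17693397, -0.0874508 ,  0.01083201,
        0.0037431 ]), 'joint_efforts': array([ 2.95993050e-03, -4.48628461e+01, -2.31348825e+01, -1.77884176e-04,
        3.78254859e-03,  4.79359085e-05]), 'position': array([0.14437074, 0.53049027, 0.21839555]), 'tool_rot': array([[-4.91084092e-04,  2.62719602e-01,  9.64872100e-01],
       [-8.86709281e-04,  9.64871723e-01, -2.62719951e-01],
       [-9.99999486e-01, -9.84578634e-04, -2.40877245e-04]]), 'ft_force': array([ 0.02844261, -0.18622594,  0.87157048]), 'wrist_torque': array([-0.00718026,  0.04132759, -0.00563962]), 'grip_width': 0.08569190413240937}
```

View pics/top0b.png

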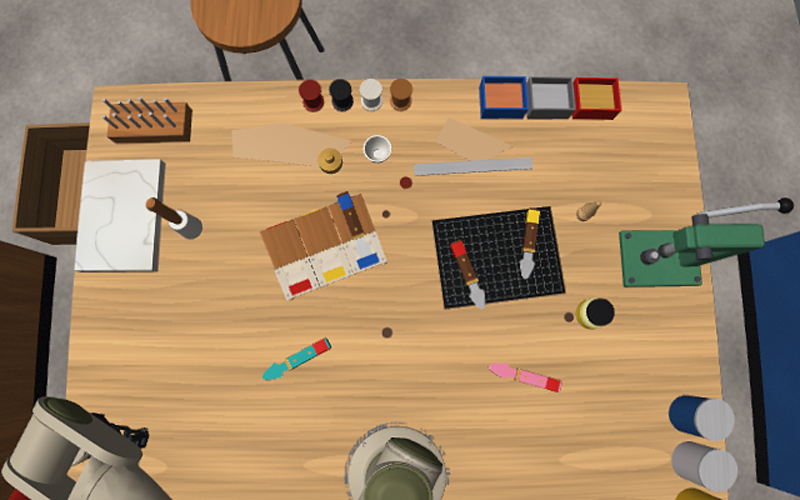

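View pics/scene0.png

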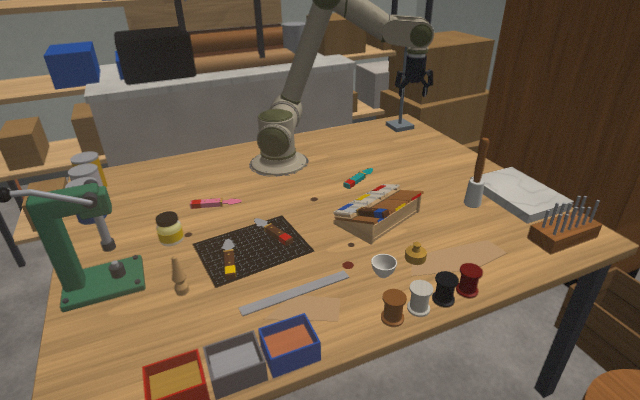

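The top view shows the red knife with its butt near (458,245) and its tip near (480,305) in the 800 px picture. The red lane is the left one, with its label near (300,287). I'll enlarge both.

```bash
python3 - <<'E'
from h import *
import pickle
D=pickle.load(open('D0.pkl','rb')); im=D['top']['image'][:,:,::-1]
# stand crop: x 200..330,y145..245 ; knife crop x 340..460
a=cv2.resize(im[150:245,203:313],None,fx=5.5,fy=5.5,interpolation=cv2.INTER_CUBIC)[:,:]
b=cv2.resize(im[182:252,345:395],None,fx=7,fy=7,interpolation=cv2.INTER_CUBIC)
W=np.zeros((525,605+0,3),np.uint8); 
a=cv2.resize(im[150:245,203:313],(440,380),interpolation=cv2.INTER_CUBIC) # x4
b=cv2.resize(im[182:252,345:395],(350,490),interpolation=cv2.INTER_CUBIC) # x7
W=np.zeros((490,790,3),np.uint8); W[:380,:440]=a; W[:,440:]=b
cv2.imwrite('pics/crop1.png',W)
E
```

```text
(no output)
```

View pics/crop1.png

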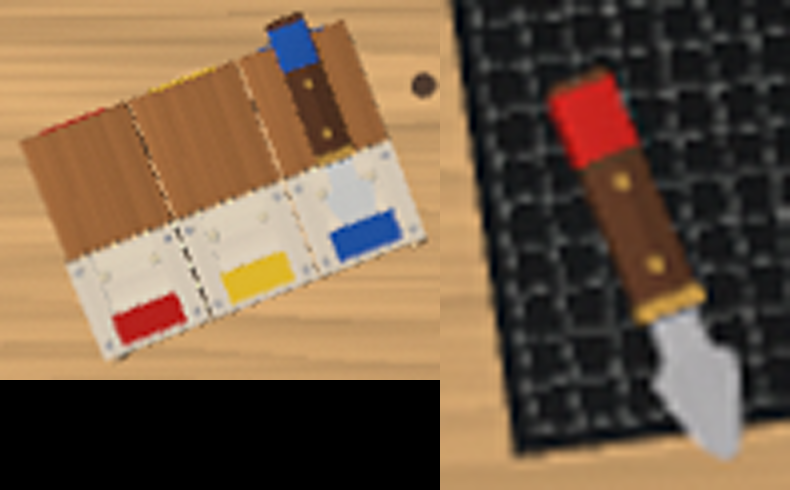

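```bash
cat > m.py <<'E'
from h import *
from scipy.optimize import least_squares
a=np.radians(20); ca,sa=np.cos(a),np.sin(a)
def lane2stand(P): # (x along slope,y,z normal)-> stand frame
    P=np.atleast_2d(P); return np.c_[P[:,0]*ca-P[:,2]*sa,P[:,1],0.052+P[:,0]*sa+P[:,2]*ca]
def place(P,p):
    c,s=np.cos(p[2]),np.sin(p[2]); P=np.atleast_2d(P)
    return np.c_[p[0]+c*P[:,0]-s*P[:,1],p[1]+s*P[:,0]+c*P[:,1],P[:,2]]
def fit(d,W,px,p0):
    f=lambda p:(pix(d,place(W,p))-px).ravel()
    r=least_squares(f,p0); return r.x,f(r.x).reshape(-1,2)
E
python3 - <<'E'
from m import *
import pickle
D=pickle.load(open('D0.pkl','rb')); d=D['top']
S=lambda L:(np.array(L)+.5)/4-.5+[203,150]
K=lambda L:(np.array(L)-[440,0]+.5)/7-.5+[345,182]
px=S([(66,262),(173,221),(281,182),(388,142),(108,358),(427,240),(22,140),(343,20)])
print(onz(d,px[0],.07),onz(d,px[3],.07))
# left of picture: world y
print('left pix dir',onz(d,(100,200),0),onz(d,(320,100),0))
L=np.array([(0,126,20),(0,42,20),(0,-42,20),(0,-126,20),(-75,126,20),(-75,-126,20),(93,126,0),(93,-126,0)])/1000.
o=onz(d,px[1:3].mean(0),.07)
for y0 in (0,):
    p,r=fit(d,lane2stand(L),px,[o[0],o[1],0.3]); print(p,np.degrees(p[2]),r.round(1).tolist())
kp=K([(637,320),(703,298),(550,100),(610,75),(730,458)])
W=np.array([(0,14,23),(0,-14,23),(110,14,23),(110,-14,23),(-66,0,13)])/1000.
o=onz(d,kp[:2].mean(0),.023)
k,r=fit(d,W,kp,[o[0],o[1],0.3]); print('knife',k,np.degrees(k[2]),r.round(1).tolist())
np.savez('est.npz',stand=p,knife=k)
for n in ['wrist','scene']: print(n,pix(D[n],place(lane2stand([[0,84*.001,0]]),p)),pix(D[n],place(W,k)).round(0).tolist())
print('slot_red',place(lane2stand([[0,.084,0]]),p))
E
```

```text
[0.47235846 0.27615172 0.07      ] [0.55810854 0.04435098 0.07      ]
left pix dir [ 5.32852126e-01  6.67229913e-01 -2.22044605e-16] [ 0.85058774 -0.01945306  0.        ]
[0.521063   0.1617046  0.35553616] 20.37072143583417 [[-0.5, 0.5], [0.2, 0.5], [0.6, -0.0], [1.1, -0.2], [-1.3, 0.2], [0.0, -0.9], [-0.9, 0.1], [0.8, -0.2]]
knife [ 0.43987665 -0.18649877  0.35928762] 20.58566408242208 [[1.0, 1.1], [0.2, 0.8], [-0.6, -1.4], [-0.6, -1.1], [-0.0, 0.6]]
wrist [[166.71672985 493.3687895 ]] [[-101.0, 488.0], [-111.0, 495.0], [-40.0, 532.0], [-51.0, 538.0], [-137.0, 457.0]]
scene [[392.74090753 193.2456443 ]] [[270.0, 221.0], [263.0, 225.0], [293.0, 236.0], [285.0, 240.0], [254.0, 217.0]]
slot_red [[0.49182318 0.24045124 0.052     ]]
```

The fits agree to about 1 px (2 mm). Knife and lane have nearly the same yaw. I'll write a planner helper that prints the relative move.

```bash
cat > p.py <<'E'
from m import *
from scipy.spatial.transform import Rotation as Ro
E_=lambda:np.load('est.npz')
def tool_for(yaw,tilt): # tool x=-normal, y across, z = x cross y ; tilt = slope pitch rad
    R=Ro.from_euler('z',yaw).as_matrix()@np.array([[np.cos(tilt),0,-np.sin(tilt)],[0,1,0],[np.sin(tilt),0,np.cos(tilt)]])
    return np.c_[-R[:,2],R[:,1],R[:,0]]
def rel(P,R):
    s=env.observe(); T=np.array(s['tool_rot']); d=T.T@(np.array(P)-s['position'])*100
    r=Ro.from_matrix(T.T@R).as_rotvec()
    print('shift cm',d.round(2),'norm',np.linalg.norm(d).round(2),'rot',r.round(4),'deg',np.degrees(np.linalg.norm(r)).round(1)); return d,r
E
python3 - <<'E'
from p import *
import pickle
e=E_(); k=e['knife']; D=pickle.load(open('D0.pkl','rb'))
R=tool_for(k[2],0); P=place([[.05,0,.17]],k)[0]; print(P,R.round(2)); rel(P,R)
d=D['wrist']; s=env.observe(); o,v=ray(d,(320,200)); T=s['tool_rot']; print('cam in tool',T.T@(o-s['position']),T.T@v)
print('maul',onz(D['top'],(190/1.25,228/1.25),.05))
E
```

```text
[ 0.48668403 -0.16891839  0.17      ] [[-0.   -0.35  0.94]
 [-0.    0.94  0.35]
 [-1.    0.    0.  ]]
shift cm [  4.88 -58.49  51.4 ] norm 78.02 rot [-6.251e-01 -5.000e-04  9.000e-04] deg 35.8
cam in tool [-0.15552233  0.00075877 -0.07424366] [0.95845248 0.01419069 0.28531646]
maul [0.57541176 0.48542109 0.05      ]
```

Emit:
carry_out(motion=[[[0.2,-2.9,2.55,0,0,0,6],[0.4,-5.8,5.1,0,0,0,6],[0.6,-8.7,7.65,0,0,0,6],[0.8,-11.6,10.2,0,0,0,6],[1.0,-14.5,12.75,0,0,0,6]]])

```text
time_s: 0.57
position: [0.2295, 0.3556, 0.2086]
tool_rot: [[-0.0, 0.262, 0.965], [-0.0, 0.965, -0.262], [-1.0, -0.0, -0.0]]
ft_force: [1.8, -0.0, 1.0]
grip_width: 0.0597
```

Emit:
carry_out(motion=[[[0.2,-2.9,2.55,0,0,0,6],[0.4,-5.8,5.1,0,0,0,6],[0.6,-8.7,7.65,0,0,0,6],[0.8,-11.6,10.2,0,0,0,6],[1.0,-14.5,12.75,0,0,0,6]]])

```text
time_s: 0.98
position: [0.3145, 0.1821, 0.1988]
tool_rot: [[0.0, 0.262, 0.965], [0.0, 0.965, -0.262], [-1.0, 0.0, 0.0]]
ft_force: [1.3, -0.3, -1.0]
grip_width: 0.0599
```

Emit:
carry_out(motion=[[[0.2,-2.9,2.55,0,0,0,6],[0.4,-5.8,5.1,0,0,0,6],[0.6,-8.7,7.65,0,0,0,6],[0.8,-11.6,10.2,0,0,0,6],[1.0,-14.5,12.75,0,0,0,6]]])

```text
time_s: 1.4
position: [0.3996, 0.0085, 0.1888]
tool_rot: [[0.0, 0.263, 0.965], [0.0, 0.965, -0.263], [-1.0, 0.0, 0.0]]
ft_force: [0.8, 0.7, 0.4]
grip_width: 0.0597
```

Emit:
carry_out(motion=[[[0.2,-2.9,2.55,-0.12,0,0,6],[0.4,-5.8,5.1,-0.24,0,0,6],[0.6,-8.7,7.65,-0.37,0,0,6],[0.8,-11.6,10.2,-0.49,0,0,6],[1.0,-14.5,12.75,-0.61,0,0,6]]])

```text
time_s: 1.82
position: [0.4846, -0.1649, 0.1785]
tool_rot: [[-0.0, -0.342, 0.94], [0.0, 0.94, 0.342], [-1.0, 0.0, -0.0]]
ft_force: [0.6, 0.2, -0.1]
grip_width: 0.0601
```

```bash
python3 - <<'E'
from p import *
import pickle
e=E_(); k=e['knife']
R=tool_for(k[2],0); P=place([[.05,0,.17]],k)[0]; rel(P,R)
d=cam('wrist'); pickle.dump(d,open('D1.pkl','wb'))
W=np.array([(0,14,23),(0,-14,23),(110,14,23),(110,-14,23),(-66,0,13)])/1000.
print(pix(d,place(W,k)).round(0).tolist(), env.observe()['time_s'],env.observe()['qvel'].round(2))
cv2.imwrite('pics/w1.png',d['image'][:,:,::-1])
E
```

```text
shift cm [ 0.85 -0.45  0.06] norm 0.96 rot [-0.0103 -0.0002 -0.0003] deg 0.6
[[323.0, 123.0], [291.0, 123.0], [324.0, 242.0], [294.0, 243.0], [306.0, 41.0]] 1.8667 [ 3.73 -3.15  6.97  0.43 -1.09 23.83]
```

View pics/w1.png

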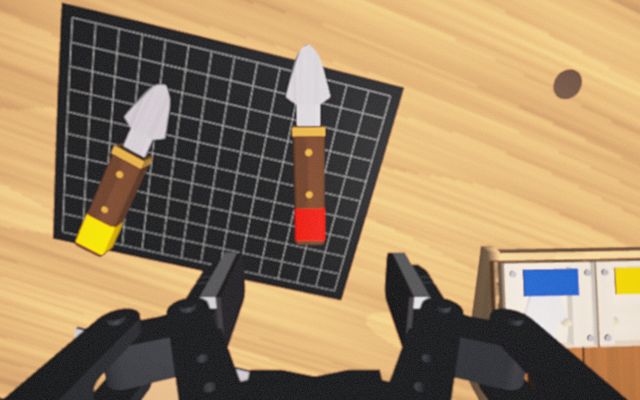

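The red knife is centred in the wrist view: handle front edge at rows 127 (columns 292–326), butt at row 242 (columns 295–325), tip at (308,45). That is within 4 px of the prediction. I'll refit from it.

```bash
python3 - <<'E'
from p import *
import pickle
e=dict(E_()); k=e['knife']; d=pickle.load(open('D1.pkl','rb'))
W=np.array([(0,14,23),(0,-14,23),(110,14,23),(110,-14,23),(-66,0,13)])/1000.
kp=np.array([(326,127),(292.5,127),(325.5,242),(295.5,242),(308,45)])-.0
k2,r=fit(d,W,kp,k); print(k,k2,r.round(1).tolist()); e['knife']=k2; np.savez('est.npz',**e)
R=tool_for(k2[2],0)
for z in (.08,.0165): rel(place([[.045,0,z]],k2)[0],R)
E
```

```text
[ 0.43987665 -0.18649877  0.35928762] [ 0.44123565 -0.18415017  0.35625624] [[-0.5, -1.7], [0.1, -1.4], [-0.0, 2.5], [0.2, 2.8], [0.2, -1.3]]
shift cm [ 9.78  0.36 -0.28] norm 9.79 rot [0.0008 0.0003 0.0028] deg 0.2
shift cm [16.13  0.37 -0.28] norm 16.14 rot [0.0008 0.0003 0.0028] deg 0.2
```

Emit:
carry_out(motion=[[[3.5,0.2,-0.1,0,0,0,6],[6.5,0.4,-0.3,0,0,0,6],[7.8,0.4,-0.3,0,0,0,6],[7.8,0.4,-0.3,0,0,0,6],[7.8,0.4,-0.3,0,0,0,6]]])

```text
time_s: 2.28
position: [0.48, -0.1601, 0.1008]
tool_rot: [[-0.001, -0.337, 0.942], [0.0, 0.942, 0.337], [-1.0, 0.001, -0.001]]
ft_force: [0.2, -0.0, 0.4]
grip_width: 0.0596
```

```bash
python3 - <<'E'
from p import *
import pickle
e=dict(E_()); k=e['knife']
d=cam('wrist'); pickle.dump(d,open('D2.pkl','wb'))
W=np.array([(0,14,23),(0,-14,23),(110,14,23),(110,-14,23),(-66,0,13)])/1000.
im=d['image'][:,:,::-1].copy()
q=pix(d,place(W,k)); print(q.round(1).tolist(),env.observe()['position'],env.observe()['qvel'].round(2))
rel(place([[.045,0,.0165]],k)[0],tool_for(k[2],0))
cv2.imwrite('pics/w2.png',im)
E
```

```text
[[319.2, 139.7], [275.9, 140.4], [320.8, 290.5], [282.7, 291.0], [295.4, 31.9]] [ 0.48054748 -0.16040336  0.10168644] [-0.02 -0.97 -0.78 -0.08 -0.06 -0.05]
shift cm [ 8.52 -0.85 -0.01] norm 8.56 rot [-0.0129  0.0008  0.001 ] deg 0.7
```

View pics/w2.png

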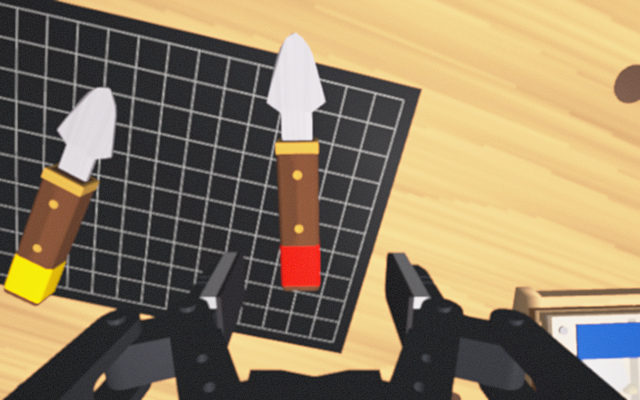

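The prediction matches this closer view to about 2 px: front edge at row 141, butt at row 289, tip at (295,34). I'll go down to the grasp.

Emit:
carry_out(motion=[[[2,-0.85,0,-0.013,0,0,6],[4,-0.85,0,-0.013,0,0,6],[6,-0.85,0,-0.013,0,0,6],[7.5,-0.85,0,-0.013,0,0,6],[7.5,-0.85,0,-0.013,0,0,6]]])

```text
time_s: 2.75
position: [0.4825, -0.1679, 0.0248]
tool_rot: [[-0.002, -0.349, 0.937], [0.001, 0.937, 0.349], [-1.0, 0.002, -0.001]]
ft_force: [-0.1, 0.2, -0.3]
grip_width: 0.06
```

Emit:
carry_out(motion=[[[0.5,0,0,0,0,0,6],[1.0,0,0,0,0,0,6],[1.0,0,0,0,0,0,6],[1.0,0,0,0,0,0,6],[1.0,0,0,0,0,0,6]]])

```text
time_s: 3.17
position: [0.4832, -0.1684, 0.0165]
tool_rot: [[0.001, -0.349, 0.937], [-0.001, 0.937, 0.349], [-1.0, -0.001, 0.001]]
ft_force: [-0.1, 0.0, 0.1]
grip_width: 0.0598
```

Emit:
carry_out(motion=[[[0,0,0,0,0,0,3.5],[0,0,0,0,0,0,2.5],[0,0,0,0,0,0,2],[0,0,0,0,0,0,2],[0,0,0,0,0,0,2]]], grip_force=60)

```text
time_s: 3.58
position: [0.4829, -0.1682, 0.0159]
tool_rot: [[0.0, -0.349, 0.937], [-0.0, 0.937, 0.349], [-1.0, -0.0, 0.0]]
ft_force: [0.3, 0.2, -0.1]
grip_width: 0.0202
```

Emit:
carry_out(motion=[[[0,0,0,0,0,0,2],[0,0,0,0,0,0,2],[-1,0,0,0,0,0,2],[-2,0,0,0,0,0,2],[-3,0,0,0,0,0,2]]])

```text
time_s: 4.0
position: [0.4828, -0.1681, 0.0461]
tool_rot: [[-0.0, -0.349, 0.937], [0.0, 0.937, 0.349], [-1.0, 0.0, -0.0]]
ft_force: [-0.5, -0.5, -0.2]
grip_width: 0.0199
```

The width went to the commanded 20 mm, but the handle is 28 mm wide. The grip probably missed, so I'll look.

```bash
python3 - <<'E'
from p import *
import pickle
d=cam('wrist'); pickle.dump(d,open('D3.pkl','wb'))
cv2.imwrite('pics/w3.png',d['image'][:,:,::-1]); s=env.observe(); print(s['position'],s['grip_width'],s['ft_force'])
W=np.array([(0,14,23),(0,-14,23),(110,14,23),(110,-14,23),(-66,0,13)])/1000.
print(pix(d,place(W,E_()['knife'])).round(1).tolist())
E
```

```text
[ 0.4836397  -0.16860431  0.0478598 ] 0.019907695696054266 [ 0.83426478 -0.7250319   2.14151527]
[[338.7, 153.7], [282.7, 153.8], [335.2, 339.5], [287.8, 339.6], [310.4, 13.1]]
```

View pics/w3.png

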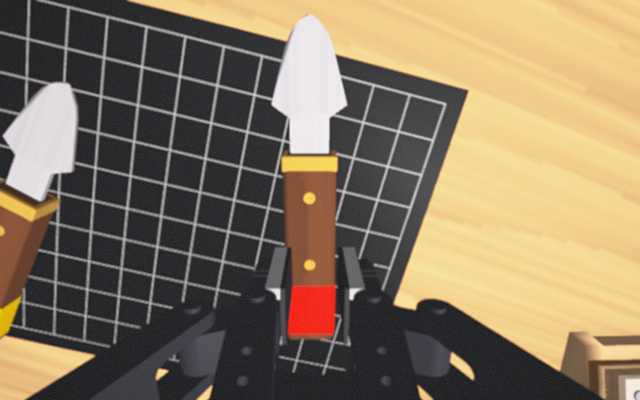

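The knife has not moved: its corners are still at (282–337,155) and its tip at (310,15), as predicted for lying on the mat. In the image the pads look about 27 mm apart, while the sensor reads 20. I'll open a little, go back down and close fully.

Emit:
carry_out(motion=[[[0,0,0,0,0,0,4],[0,0,0,0,0,0,5],[1,0,0,0,0,0,5],[2,0,0,0,0,0,5],[3.0,0,0,0,0,0,5]]])

```text
time_s: 4.47
position: [0.4826, -0.168, 0.0148]
tool_rot: [[-0.001, -0.349, 0.937], [0.0, 0.937, 0.349], [-1.0, 0.001, -0.0]]
ft_force: [0.1, -0.9, 1.3]
grip_width: 0.0501
```

Emit:
carry_out(motion=[[[0.1,0,0,0,0,0,5],[0.1,0,0,0,0,0,3],[0.1,0,0,0,0,0,1],[0.1,0,0,0,0,0,0],[0.1,0,0,0,0,0,0]]], grip_force=60)

```text
time_s: 4.88
position: [0.4831, -0.1683, 0.0152]
tool_rot: [[0.001, -0.349, 0.937], [-0.0, 0.937, 0.349], [-1.0, -0.001, 0.0]]
ft_force: [0.3, -0.2, 0.1]
grip_width: 0.0014
```

Emit:
carry_out(motion=[[[0,0,0,0,0,0,0],[0,0,0,0,0,0,0],[0,0,0,0,0,0,0],[0,0,0,0,0,0,0]]])

```text
time_s: 5.22
position: [0.4829, -0.1682, 0.0149]
tool_rot: [[0.0, -0.349, 0.937], [-0.0, 0.937, 0.349], [-1.0, -0.0, 0.0]]
ft_force: [-0.0, -0.5, -0.1]
grip_width: 0.0002
```

The fingers closed to zero without touching anything. I'll look from the side and from the wrist.

```bash
python3 - <<'E'
from p import *
import pickle
w=cam('wrist'); s=cam('scene'); pickle.dump((w,s),open('D4.pkl','wb'))
st=env.observe(); p=st['position']; 
u=pix(s,[p,p+[0,0,-.011]]); print('tcp in scene',u,'in wrist',pix(w,[p,p+[0,0,-.011]]), p)
c=u[0].astype(int); x0,y0=c[0]-60,c[1]-60
a=cv2.resize(s['image'][y0:y0+100,x0:x0+100,::-1],(400,400),interpolation=cv2.INTER_CUBIC); print(x0,y0)
b=cv2.resize(w['image'][100:400,170:470,::-1],(400,400),interpolation=cv2.INTER_CUBIC)
cv2.imwrite('pics/c4.png',np.hstack([a,b]))
E
```

```text
tcp in scene [[276.4069149  230.83917412]
 [276.66741436 233.72462375]] in wrist [[311.82084988 255.02108602]
 [311.98269998 245.59193512]] [ 0.48289874 -0.16816916  0.01486489]
216 170
```

View pics/c4.png

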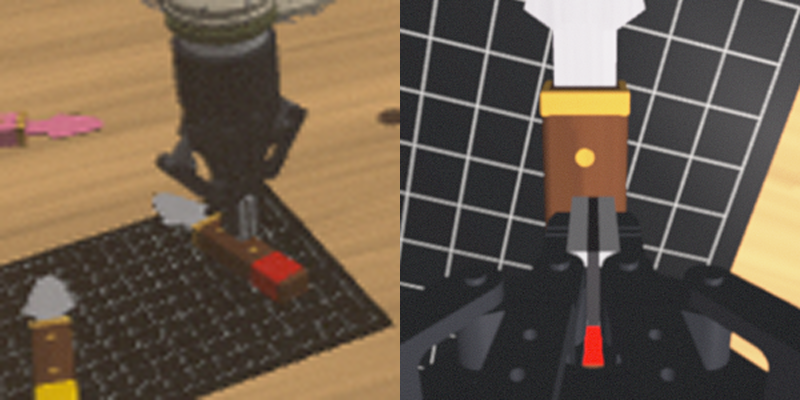

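The closed fingers stand on or above the handle's top, so the tips are higher than I thought. I'll check the heights against the known handle width in each picture.

```bash
python3 - <<'E'
from p import *
import pickle
w,s=pickle.load(open('D4.pkl','rb'))
k=E_()['knife']
W=np.array([(0,14,23),(0,-14,23),(110,14,23),(110,-14,23),(-66,0,13),(0,0,13)])/1000.
q=pix(w,place(W,k)); print('wrist',q.round(1).tolist()); print('in crop',((q-[170,100])*4/3+[400,0]).round(0).tolist())
q=pix(s,place(W,k)); print('scene crop',((q-[216,170])*4).round(0).tolist())
o,v=ray(w,(314,200)); print('cam',o)
# finger tip: scene (278.5,229), wrist (312,246) triangulate
A=[];b=[]
for d,p in((w,(314.5,246.5)),(s,(278.5,229.5))):
    o,v=ray(d,p); v/=np.linalg.norm(v); M=np.eye(3)-np.outer(v,v); A.append(M); b.append(M@o)
print('tip',np.linalg.lstsq(np.vstack(A),np.hstack(b),rcond=None)[0])
f=env.observe(); print(f['position'],f['q'].round(2))
E
```

```text
wrist [[343.8, 165.5], [276.7, 165.6], [338.8, 379.4], [283.7, 379.5], [309.8, -4.1], [310.5, 161.2]]
in crop [[632.0, 87.0], [542.0, 87.0], [625.0, 373.0], [552.0, 373.0], [586.0, -139.0], [587.0, 82.0]]
scene crop [[219.0, 205.0], [191.0, 219.0], [310.0, 263.0], [281.0, 279.0], [156.0, 189.0], [206.0, 222.0]]
cam [ 0.41348835 -0.19250503  0.17054756]
tip [ 0.47926727 -0.16431978  0.0147097 ]
[ 0.48289874 -0.16816916  0.01486489] [ -32.49   32.34   96.18    0.     51.48 -142.9 ]
```

The ferrule lines up with the prediction, so the camera height is right. The near edge of the pad tip at row 246 puts the tips about 13 mm behind the TCP. The tips really are about 20 mm higher than I assumed and closed just above the handle. I'll open and go lower in small steps, watching the force.

Emit:
carry_out(motion=[[[-1,0,0,0,0,0,2],[-1,0,0,0,0,0,4],[-1,0,0,0,0,0,5],[-0.5,0,0,0,0,0,5],[0,0,0,0,0,0,5]]])

```text
time_s: 5.73
position: [0.4828, -0.1682, 0.0142]
tool_rot: [[0.0, -0.349, 0.937], [-0.0, 0.937, 0.349], [-1.0, -0.0, 0.0]]
ft_force: [0.1, 1.0, 0.3]
grip_width: 0.0501
```

Emit:
carry_out(motion=[[[0.3,0,0,0,0,0,5],[0.6,0,0,0,0,0,5],[0.9,0,0,0,0,0,5],[1.2,0,0,0,0,0,5],[1.2,0,0,0,0,0,5]]])

```text
time_s: 6.15
position: [0.4826, -0.168, 0.0022]
tool_rot: [[-0.001, -0.349, 0.937], [0.001, 0.937, 0.349], [-1.0, 0.001, -0.001]]
ft_force: [0.6, 0.4, -0.2]
grip_width: 0.0501
```

Emit:
carry_out(motion=[[[0,0,0,0,0,0,3.5],[0,0,0,0,0,0,2.8],[0,0,0,0,0,0,2.4],[0,0,0,0,0,0,2.4],[0,0,0,0,0,0,2.4]]], grip_force=20)

```text
time_s: 6.57
position: [0.4831, -0.1683, 0.0031]
tool_rot: [[0.001, -0.349, 0.937], [-0.0, 0.937, 0.349], [-1.0, -0.001, 0.0]]
ft_force: [0.6, 0.2, 2.1]
grip_width: 0.0276
```

It stopped at 27.6 mm, which is the handle's width. I want more overlap, so I'll reopen and go about 7 mm lower, watching the force.

Emit:
carry_out(motion=[[[0,0,0,0,0,0,3.6],[0.2,0,0,0,0,0,3.6],[0.4,0,0,0,0,0,3.6],[0.4,0,0,0,0,0,3.6]]])

```text
time_s: 6.9
position: [0.4826, -0.168, -0.0017]
tool_rot: [[-0.001, -0.349, 0.937], [0.001, 0.937, 0.349], [-1.0, 0.001, -0.001]]
ft_force: [0.2, 0.1, 0.8]
grip_width: 0.0361
```

Emit:
carry_out(motion=[[[0.1,0,0,0,0,0,3.6],[0.2,0,0,0,0,0,3.6],[0.3,0,0,0,0,0,3.6],[0.3,0,0,0,0,0,3.6]]])

```text
time_s: 7.23
position: [0.4828, -0.1681, -0.0044]
tool_rot: [[-0.0, -0.349, 0.937], [0.0, 0.937, 0.349], [-1.0, 0.0, -0.0]]
ft_force: [0.8, 0.0, -0.5]
grip_width: 0.036
```

Emit:
carry_out(motion=[[[0,0,0,0,0,0,3],[0,0,0,0,0,0,2.4],[0,0,0,0,0,0,2],[0,0,0,0,0,0,2],[0,0,0,0,0,0,2]]], grip_force=80)

```text
time_s: 7.65
position: [0.4829, -0.1682, -0.0038]
tool_rot: [[0.0, -0.349, 0.937], [-0.0, 0.937, 0.349], [-1.0, -0.0, 0.0]]
ft_force: [-1.2, 1.1, 5.9]
grip_width: 0.0261
```

Emit:
carry_out(motion=[[[-1,0,0,0,0,0,2],[-3,0,0,0,0,0,2],[-6,0,0,0,0,0,2],[-9.5,0,0,0,0,0,2],[-13,0,0,0,0,0,2]]])

```text
time_s: 8.07
position: [0.4824, -0.1679, 0.1275]
tool_rot: [[-0.001, -0.349, 0.937], [0.001, 0.937, 0.349], [-1.0, 0.001, -0.001]]
ft_force: [0.7, -0.5, -1.3]
grip_width: 0.0261
```

```bash
python3 - <<'E'
from p import *
import pickle
w=cam('wrist'); pickle.dump(w,open('D5.pkl','wb')); cv2.imwrite('pics/w5.png',w['image'][:,:,::-1])
s=env.observe(); print(s['position'],s['grip_width'],s['ft_force'],s['wrist_torque'])
# predicted pixels if knife stayed rigid in the hand since grasp at TCP (.4828,-.1681,-.0044)
k=E_()['knife'];T=s['tool_rot']; Rg=tool_for(k[2],0)
W=np.array([(0,14,23),(0,-14,23),(110,14,23),(110,-14,23),(-66,0,14.5)])/1000.
X=(place(W,k)-[.4828,-.1681,-.0044])@Rg
print(X.round(4).tolist()); print(pix(w,X@T.T+s['position']).round(1).tolist())
E
```

```text
[ 0.48515099 -0.1693856   0.13427404] 0.025976243130808995 [ 3.2498714  -2.52795323  6.13694653] [-0.04333297 -0.12971228  0.0285126 ]
[[-0.0274, 0.0135, -0.0446], [-0.0274, -0.0145, -0.0446], [-0.0274, 0.0135, 0.0654], [-0.0274, -0.0145, 0.0654], [-0.0189, -0.0005, -0.1106]]
[[342.9, 185.1], [262.9, 185.4], [337.5, 428.3], [273.8, 428.9], [301.5, -18.8]]
```

View pics/w5.png

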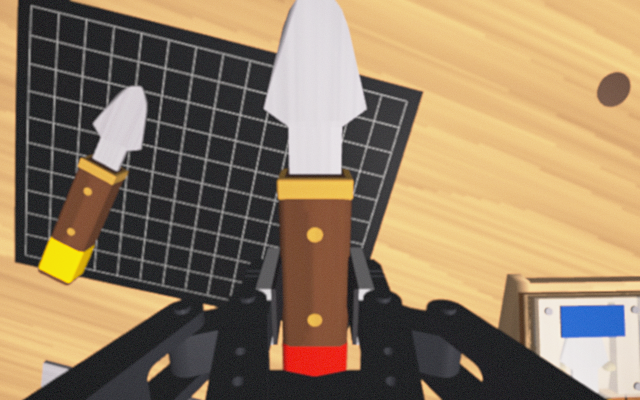

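The knife is lifted. In view: ferrule front corners (278,180) and (353,180), sleeve boundary at row 346 (columns 285–347), blade shoulders (265,109) and (366,108). I'll fit its pose in the hand.

```bash
cat > hand.py <<'E'
from p import *
import pickle
w4,_=pickle.load(open('D4.pkl','rb'))
# static reference: camera pose in tool frame
p4=np.array([.4829,-.16817,.01487]); R4=tool_for(np.arctan2(.349,.937),0)
Rc=np.array(w4['R'])@R4; tc=np.array(w4['R'])@p4+np.array(w4['t'])  # tool->cam
def pixt(X): d=dict(w4); d['R']=Rc; d['t']=tc; return pix(d,X)
B=np.array([[0,0,-1],[0,1,0],[1,0,0]]) # knife axes in tool (cols: x->tool z, y->tool y, z->-tool x)
def k2t(W,p): # p: tool origin of knife(3), rotvec(3) in tool
    return (W@B.T)@Ro.from_rotvec(p[3:6]).as_matrix().T+p[:3]
E
python3 - <<'E'
from hand import *
W=np.array([(0,14,20),(0,-14,20),(74,14,20),(74,-14,20),(-24.5,19,11.5),(-24.5,-19,11.5)])/1000.
kp=np.array([(353,180),(278,180),(347.5,346),(284.5,346),(366,108.5),(264.5,109.5)])
f=lambda q:np.r_[(pixt(k2t(W,np.r_[q,0]))-kp).ravel()]
g=lambda q:np.r_[f(q[:5]),0]
r=least_squares(f,[-.005,0,-.045,0,0],x_scale=[.01,.01,.01,.1,.1])
print(r.x.round(4),f(r.x).reshape(-1,2).round(1).tolist()); np.savez('hand.npz',h=r.x)
E
```

```text
[-0.0069  0.0017 -0.0435 -0.0025  0.0174] [[0.5, -0.7], [-0.6, -0.4], [0.9, -0.3], [-0.9, -0.1], [0.5, 1.0], [-0.5, 0.4]]
```

```bash
cat >> hand.py <<'E'
def lanepose(P,p=None): # TCP at lane/stand coords P, tool square to deck
    p=E_()['stand'] if p is None else p
    return place(lane2stand(P),p)[0],tool_for(p[2],a)
E
python3 - <<'E'
from hand import *
s=env.observe();print(s['position'],s['qvel'].round(1))
P,R=lanepose([0,-.04,.20]); print(P); rel(P,R)
E
```

```text
[ 0.48515099 -0.1693856   0.13427404] [  0.    2.2   2.6   0.1 -11.5  -0. ]
[0.47086068 0.10039523 0.23993852]
shift cm [-10.73  25.69   8.15] norm 29.01 rot [ 0.0026 -0.3425  0.0083] deg 19.6
```

Emit:
carry_out(motion=[[[-2,2.5,0.8,0,0,0,2],[-3.5,5.5,1.8,0,0,0,2],[-5,9,3,0,0,0,2],[-6,12.5,4,0,0,0,2],[-7,16,5,0,0,0,2]]])

```text
time_s: 8.53
position: [0.4734, 0.0008, 0.1968]
tool_rot: [[0.001, -0.348, 0.937], [-0.0, 0.937, 0.348], [-1.0, -0.0, 0.001]]
ft_force: [1.1, 0.2, -0.4]
grip_width: 0.0261
```

Emit:
carry_out(motion=[[[-1.2,3.2,1,0,-0.1,0,2],[-2.4,6.4,2,0,-0.2,0,2],[-3.7,9.7,3.1,0,-0.3,0,2],[-3.7,9.7,3.1,0,-0.345,0,2],[-3.7,9.7,3.1,0,-0.345,0,2]]])

```text
time_s: 8.95
position: [0.4673, 0.1022, 0.2334]
tool_rot: [[0.318, -0.351, 0.881], [0.119, 0.936, 0.33], [-0.94, -0.0, 0.34]]
ft_force: [0.0, -0.4, -1.6]
grip_width: 0.0257
```

Emit:
carry_out(motion=[[[0,0,0,0,0,0,2],[0,0,0,0,0,0,2]]])

```text
time_s: 9.12
position: [0.4695, 0.1002, 0.2327]
tool_rot: [[0.316, -0.348, 0.883], [0.117, 0.938, 0.328], [-0.942, -0.0, 0.337]]
ft_force: [-0.4, -0.2, -1.3]
grip_width: 0.0257
```

```bash
python3 - <<'E'
from hand import *
s=env.observe(); w=cam('wrist'); pickle.dump((w,s),open('D6.pkl','wb'))
print(s['position'],s['tool_rot'].round(4).tolist(),s['qvel'].round(1),s['q'].round(1))
p=E_()['stand']
L=np.array([(0,126,20),(0,42,20),(0,-42,20),(-75,126,20),(-75,42,20),(93,126,0),(93,42,0)])/1000.
print(pix(w,place(lane2stand(L),p)).round(1).tolist())
cv2.imwrite('pics/w6.png',cv2.resize(w['image'][:,240:640,::-1],(800,800))[:600])
E
```

```text
[0.46952142 0.10023575 0.23270989] [[0.3157, -0.348, 0.8828], [0.117, 0.9375, 0.3277], [-0.9416, -0.0001, 0.3367]] [-0.4  0.8 -0.4  0.2 -0.2 -0.1] [  -7.4    5.6   97.1   10.4   60.1 -121.6]
[[488.4, 179.6], [400.0, 179.6], [310.8, 179.7], [499.3, 97.4], [405.3, 97.0], [468.1, 260.1], [390.0, 260.3]]
```

View pics/w6.png

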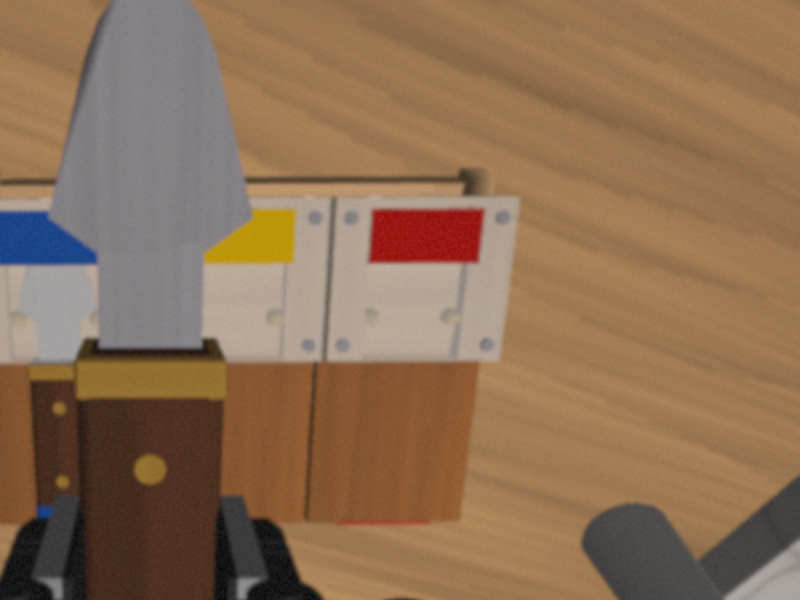

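The red lane is clear at right: guard mouth corners at crop (326,360) and (500,360), guard end (333,197)–(518,197), deck end (306,521)–(459,521). All are within 3 px of the prediction. I'll refit the stand and compute the insertion poses.

```bash
python3 - <<'E'
from hand import *
w,s=pickle.load(open('D6.pkl','rb')); e=dict(E_()); p=e['stand']
T=np.array(s['tool_rot']); print('cam in tool D4',(-Rc.T@tc).round(4),'D6',(T.T@(-np.array(w['R']).T@w['t']-s['position'])).round(4), np.degrees(Ro.from_matrix(Rc.T@np.array(w['R'])@T).as_rotvec()).round(3))
L=np.array([(0,126,20),(0,42,20),(-75,126,20),(-75,42,20),(93,126,0),(93,42,0)])/1000.
px=np.array([(500,360),(326,360),(518,197),(333,197),(459,521),(306,521)])/2.+[240-.25,-.25]
p2,r=fit(w,lane2stand(L),px,p); print(p,p2,r.round(1).tolist()); e['stand']=p2; np.savez('est.npz',**e)
h=np.load('hand.npz')['h']; print(h)
Rl=lanepose([0,0,0])[1]
# knife orientation correction: yaw only (h[3] about tool x), pitch ignored
for D,n in((.10,.06),(.10,.0015),(.07,.001),(0,0)):
    O=place(lane2stand([[D,.084,n]]),p2)[0]; R=Rl; P=O-R@h[:3]; print(D,n,P.round(4)); rel(P,R)
E
```

```text
cam in tool D4 [-0.1557  0.0014 -0.0735] D6 [-0.1558  0.0014 -0.0733] [ 0.021 -0.007  0.014]
[0.521063   0.1617046  0.35553616] [0.52175067 0.16355608 0.36395072] [[0.1, 0.1], [-1.4, 0.7], [1.4, -0.6], [-0.1, -0.2], [0.8, -0.0], [-0.8, 0.7]]
[-0.00690573  0.00170508 -0.04345167 -0.00254784  0.01740203]
0.1 0.06 [0.6015 0.282  0.151 ]
shift cm [13.98 12.46 14.84] norm 23.89 rot [-0.0082 -0.0057  0.0029] deg 0.6
0.1 0.0015 [0.6202 0.2891 0.096 ]
shift cm [19.83 12.48 14.87] norm 27.75 rot [-0.0082 -0.0057  0.0029] deg 0.6
0.07 0.001 [0.594  0.2791 0.0853]
shift cm [19.89 12.45 11.87] norm 26.3 rot [-0.0082 -0.0057  0.0029] deg 0.6
0 0 [0.5328 0.2558 0.0604]
shift cm [20.03 12.4   4.87] norm 24.06 rot [-0.0082 -0.0057  0.0029] deg 0.6
```

```bash
python3 - <<'E'
from hand import *
w,s=pickle.load(open('D6.pkl','rb')); e=dict(E_())
L=np.array([(0,126,20),(0,42,20),(-75,126,20),(-75,42,20),(93,126,0),(93,42,0)])/1000.
px=np.array([(500,360),(326,360),(518,197),(333,197),(459,521),(306,521)])/2.+[240-.25,-.25]
f=lambda q:(pix(w,place(lane2stand(L),[q[0],q[1],.358]))-px).ravel()
r=least_squares(f,e['stand'][:2]); p=np.r_[r.x,.358]; print(p,f(r.x).reshape(-1,2).round(1).tolist()); e['stand']=p; np.savez('est.npz',**e)
h=[-.0069,.0017,-.0437]; np.savez('hand.npz',h=h)
R=lanepose([0,0,0])[1]
for D,n in((.072,.19),(.072,.05),(.072,.003)):
    P=place(lane2stand([[D,.084,n]]),p)[0]-R@h; print(D,n,P.round(4)); rel(P,R)
d0=pickle.load(open('D0.pkl','rb'))['top']; print('weight',onz(d0,(264,128),.05))
E
```

```text
[0.52129672 0.16334713 0.358     ] [[-0.0, 0.3], [-1.3, 0.5], [1.8, -0.3], [0.4, -0.5], [0.2, 0.1], [-1.3, 0.5]]
0.072 0.19 [0.5356 0.2566 0.2636]
shift cm [ 0.99 12.37 11.99] norm 17.25 rot [-0.0026 -0.0057  0.0009] deg 0.4
0.072 0.05 [0.5805 0.2734 0.1321]
shift cm [14.99 12.38 12.07] norm 22.88 rot [-0.0026 -0.0057  0.0009] deg 0.4
0.072 0.003 [0.5955 0.279  0.0879]
shift cm [19.69 12.39 12.09] norm 26.22 rot [-0.0026 -0.0057  0.0009] deg 0.4
weight [0.74035463 0.15222268 0.05      ]
```

Emit:
carry_out(motion=[[[0.2,2.5,2.4,-0.0026,-0.0057,0,2],[0.4,5,4.8,-0.0026,-0.0057,0,2],[0.6,7.5,7.2,-0.0026,-0.0057,0,2],[0.8,10,9.6,-0.0026,-0.0057,0,2],[1,12.4,12,-0.0026,-0.0057,0,2]]])

```text
time_s: 9.58
position: [0.536, 0.2589, 0.2636]
tool_rot: [[0.321, -0.35, 0.88], [0.119, 0.937, 0.329], [-0.94, -0.001, 0.342]]
ft_force: [0.9, -1.2, -0.9]
grip_width: 0.026
```

Emit:
carry_out(motion=[[[3,0,0,0,0,0,2],[6,0,0,0,0,0,2],[9,0,0,0,0,0,2],[12,0,0,0,0,0,2],[14.3,0,0,0,0,0,2]]])

```text
time_s: 10.0
position: [0.5816, 0.2742, 0.1262]
tool_rot: [[0.318, -0.35, 0.881], [0.118, 0.937, 0.329], [-0.941, -0.001, 0.34]]
ft_force: [0.1, -0.4, -1.0]
grip_width: 0.0257
```

Emit:
carry_out(motion=[[[1,0,0,0,0,0,2],[2,0,0,0,0,0,2],[3,0,0,0,0,0,2],[3,0,0,0,0,0,2],[3,0,0,0,0,0,2]]])

```text
time_s: 10.42
position: [0.5909, 0.2784, 0.102]
tool_rot: [[0.322, -0.351, 0.879], [0.12, 0.936, 0.33], [-0.939, -0.001, 0.344]]
ft_force: [-0.1, 0.4, -1.0]
grip_width: 0.0259
```

```bash
cat >> hand.py <<'E'
def where(): # knife origin in lane coords (mm), force in lane axes
    s=env.observe(); p=E_()['stand']; h=np.load('hand.npz')['h']; T=np.array(s['tool_rot'])
    R=lanepose([0,0,0])[1]; Rl=np.c_[R[:,2],R[:,1],-R[:,0]]
    O=place(lane2stand([[0,.084,0]]),p)[0]; x=Rl.T@(s['position']+T@h-O)*1000
    print('knife lane mm',x.round(2),'force',(Rl.T@s['ft_force']).round(1),'torque',(Rl.T@s['wrist_torque']).round(2),'roterr',Ro.from_matrix(R.T@T).as_rotvec().round(4),'w',s['grip_width'].round(4),'t',s['time_s'])
E
python3 - <<'E'
from hand import *
where()
w=cam('wrist'); cv2.imwrite('pics/w7.png',w['image'][:,:,::-1])
E
```

```text
Traceback (most recent call last):
  File "hand.py", line 18, in where
    print('knife lane mm',x.round(2),'force',(Rl.T@s['ft_force']).round(1),'torque',(Rl.T@s['wrist_torque']).round(2),'roterr',Ro.from_matrix(R.T@T).as_rotvec().round(4),'w',s['grip_width'].round(4),'t',s['time_s'])
                                                                                                                                                                              ^^^^^^^^^^^^^^^^^^^^^
AttributeError: 'float' object has no attribute 'round'
```

```bash
sed -i "s/s\['grip_width'\].round(4)/round(s['grip_width'],4)/" hand.py
python3 - <<'E'
from hand import *
where()
w=cam('wrist'); s=cam('scene'); pickle.dump((w,s),open('D7.pkl','wb'))
a=w['image'][:300,150:550,::-1]; u=pix(s,place(lane2stand([[.0,.084,.02]]),E_()['stand']))[0].astype(int); print(u)
b=cv2.resize(s['image'][u[1]-50:u[1]+25,u[0]-50:u[0]+50,::-1],(400,300),interpolation=cv2.INTER_CUBIC)
cv2.imwrite('pics/w7.png',np.hstack([cv2.resize(a,(400,300)),b]))
E
```

```text
knife lane mm [72.51  1.03 17.71] force [-0.3  0.4 -1. ] torque [-0.01  0.29 -0.  ] roterr [-0.0009 -0.0021 -0.0007] w 0.0259 t 10.4167
[391 187]
```

View pics/w7.png

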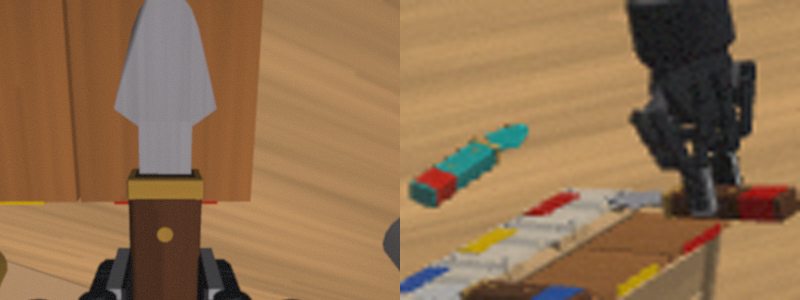

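The blade (column 165) is centred on the lane, whose edges at columns 70 and 258 give a centre of 164. The side view shows the knife level over the deck. I'll go down to find contact.

Emit:
carry_out(motion=[[[0.6,-0.04,0,0,0,0,2],[1.2,-0.04,0,0,0,0,2],[1.5,-0.04,0,0,0,0,2],[1.5,-0.04,0,0,0,0,2],[1.5,-0.04,0,0,0,0,2]]])

```text
time_s: 10.93
position: [0.5955, 0.2799, 0.0871]
tool_rot: [[0.322, -0.351, 0.879], [0.12, 0.936, 0.33], [-0.939, -0.001, 0.343]]
ft_force: [-0.7, -0.1, -1.2]
grip_width: 0.0257
```

```bash
python3 -c "
from hand import *
where()"
```

```text
knife lane mm [72.03  0.78  2.12] force [-1.   0.1 -0.9] torque [0.03 0.22 0.03] roterr [-0.0009 -0.0011 -0.0005] w 0.0257 t 10.9333
```

Emit:
carry_out(motion=[[[0.05,0,0,0,0,0,2],[0.1,0,0,0,0,0,2],[0.1,0,0,0,0,0,2],[0.1,0,0,0,0,0,2]]])

```text
time_s: 11.27
position: [0.5959, 0.28, 0.0866]
tool_rot: [[0.322, -0.351, 0.879], [0.12, 0.936, 0.33], [-0.939, -0.001, 0.344]]
ft_force: [-0.4, -0.3, -1.3]
grip_width: 0.0258
```

```bash
python3 -c "
from hand import *
where()"
```

```text
knife lane mm [72.22  0.76  1.46] force [-0.9 -0.2 -1. ] torque [0.02 0.27 0.03] roterr [-0.001  -0.0018 -0.0006] w 0.0258 t 11.2667
```

Emit:
carry_out(motion=[[[0.05,0,0,0,0,0,2],[0.1,0,0,0,0,0,2],[0.1,0,0,0,0,0,2],[0.1,0,0,0,0,0,2]]])

```text
time_s: 11.6
position: [0.5962, 0.2801, 0.0855]
tool_rot: [[0.322, -0.351, 0.879], [0.12, 0.936, 0.33], [-0.939, -0.001, 0.344]]
ft_force: [-0.7, -0.0, -1.6]
grip_width: 0.0264
```

```bash
python3 -c "
from hand import *
where()"
```

```text
knife lane mm [72.15  0.76  0.34] force [-1.2  0.2 -1.3] torque [ 0.    0.28 -0.01] roterr [-0.001  -0.0016 -0.0006] w 0.0264 t 11.6
```

Emit:
carry_out(motion=[[[0.05,0,0,0,0,0,2],[0.05,0,0,0,0,0,2],[0.05,0,0,0,0,0,2]]])

```text
time_s: 11.85
position: [0.5964, 0.2802, 0.0851]
tool_rot: [[0.322, -0.351, 0.879], [0.12, 0.936, 0.33], [-0.939, -0.001, 0.344]]
ft_force: [-0.2, -0.7, -0.7]
grip_width: 0.0264
```

Emit:
carry_out(motion=[[[0.05,0,0,0,0,0,2],[0.05,0,0,0,0,0,2],[0.05,0,0,0,0,0,2]]])

```text
time_s: 12.1
position: [0.5966, 0.2803, 0.085]
tool_rot: [[0.322, -0.351, 0.879], [0.12, 0.936, 0.33], [-0.939, -0.001, 0.344]]
ft_force: [-2.5, -0.7, 4.0]
grip_width: 0.0257
```

```bash
python3 -c "
from hand import *
where()"
```

```text
knife lane mm [72.32  0.78 -0.32] force [-1.1  0.2  4.7] torque [ 0.04  0.48 -0.  ] roterr [-0.0011 -0.002  -0.0006] w 0.0257 t 12.1
```

Emit:
carry_out(motion=[[[0.05,0,0,0,0,0,2],[0.05,0,0,0,0,0,2],[0.05,0,0,0,0,0,2]]])

```text
time_s: 12.35
position: [0.5967, 0.2803, 0.0849]
tool_rot: [[0.322, -0.351, 0.879], [0.12, 0.936, 0.33], [-0.939, -0.001, 0.344]]
ft_force: [-4.2, -1.7, 7.4]
grip_width: 0.0259
```

```bash
python3 -c "
from hand import *
where()"
```

```text
knife lane mm [72.35  0.77 -0.48] force [-1.7 -0.1  8.5] torque [-0.    0.81 -0.02] roterr [-0.0012 -0.0021 -0.0007] w 0.0259 t 12.35
```

Deck contact is at about −0.3 mm of my estimate. I'll lift 1.3 mm for 0.6 mm of clearance, then slide in.

Emit:
carry_out(motion=[[[-0.13,0,0,0,0,0,2],[-0.13,0,-0.5,0,0,0,2],[-0.13,0,-1,0,0,0,2],[-0.13,0,-1.5,0,0,0,2],[-0.13,0,-1.5,0,0,0,2]]])

```text
time_s: 12.77
position: [0.5819, 0.2748, 0.0795]
tool_rot: [[0.32, -0.351, 0.88], [0.119, 0.936, 0.33], [-0.94, -0.001, 0.342]]
ft_force: [-0.2, -0.7, -1.1]
grip_width: 0.026
```

```bash
python3 -c "
from hand import *
where()"
```

```text
knife lane mm [ 5.576e+01  8.500e-01 -4.000e-02] force [-0.8 -0.6 -0.9] torque [ 0.    0.3  -0.01] roterr [-0.001   0.0001 -0.0004] w 0.026 t 12.7667
```

Emit:
carry_out(motion=[[[0,0,-0.4,0,0,0,2],[0,0,-0.8,0,0,0,2],[0,0,-1.2,0,0,0,2],[0,0,-1.2,0,0,0,2]]])

```text
time_s: 13.1
position: [0.5716, 0.271, 0.0755]
tool_rot: [[0.321, -0.351, 0.88], [0.119, 0.936, 0.33], [-0.94, -0.001, 0.342]]
ft_force: [0.1, 0.3, -0.4]
grip_width: 0.0257
```

```bash
python3 -c "
from hand import *
where()"
```

```text
knife lane mm [44.05  0.83  0.  ] force [ 0.   0.2 -0.4] torque [0.   0.27 0.05] roterr [-0.001  -0.0001 -0.0004] w 0.0257 t 13.1
```

Emit:
carry_out(motion=[[[0,0,-0.4,0,0,0,2],[0,0,-0.8,0,0,0,2],[0,0,-1.2,0,0,0,2],[0,0,-1.2,0,0,0,2]]])

```text
time_s: 13.43
position: [0.5611, 0.267, 0.0715]
tool_rot: [[0.321, -0.351, 0.88], [0.12, 0.936, 0.33], [-0.94, -0.001, 0.342]]
ft_force: [-0.7, 1.2, -1.6]
grip_width: 0.0261
```

Emit:
carry_out(motion=[[[0,0,-0.4,0,0,0,2],[0,0,-0.8,0,0,0,2],[0,0,-1.1,0,0,0,2],[0,0,-1.1,0,0,0,2]]])

```text
time_s: 13.77
position: [0.5516, 0.2634, 0.0679]
tool_rot: [[0.321, -0.351, 0.88], [0.12, 0.936, 0.33], [-0.939, -0.001, 0.343]]
ft_force: [0.6, -0.9, -0.9]
grip_width: 0.026
```

```bash
python3 -c "
from hand import *
where()"
```

```text
knife lane mm [21.33  0.78  0.08] force [-0.1 -1.1 -0.9] torque [ 0.01  0.18 -0.01] roterr [-0.001  -0.0007 -0.0005] w 0.026 t 13.7667
```

Emit:
carry_out(motion=[[[0,0,-0.2,0,0,0,2],[0,0,-0.4,0,0,0,2],[0,0,-0.6,0,0,0,2],[0,0,-0.8,0,0,0,2],[0,0,-0.8,0,0,0,2]]], grip_force=110)

```text
time_s: 14.18
position: [0.5473, 0.2615, 0.0669]
tool_rot: [[0.327, -0.351, 0.877], [0.121, 0.937, 0.329], [-0.937, -0.001, 0.349]]
ft_force: [5.8, 2.9, 0.1]
grip_width: 0.0249
```

```bash
python3 -c "
from hand import *
where()"
```

```text
knife lane mm [16.52  0.46  0.49] force [ 6.1  0.7 -2.1] torque [ 0.05 -0.81 -0.05] roterr [-0.0007 -0.0076 -0.0012] w 0.0249 t 14.1833
```

Emit:
carry_out(motion=[[[0,0,-0.1,0,0,0,2],[0,0,-0.2,0,0,0,2],[0,0,-0.3,0,0,0,2],[0,0,-0.4,0,0,0,2],[0,0,-0.4,0,0,0,2]]])

```text
time_s: 14.6
position: [0.545, 0.2604, 0.0663]
tool_rot: [[0.33, -0.35, 0.876], [0.122, 0.937, 0.328], [-0.936, -0.002, 0.352]]
ft_force: [7.7, 4.0, 1.3]
grip_width: 0.0252
```

```bash
python3 -c "
from hand import *
where()"
```

```text
knife lane mm [13.94  0.33  0.66] force [ 8.5  1.  -1.7] torque [ 0.14 -1.36 -0.12] roterr [-0.0005 -0.0107 -0.0015] w 0.0252 t 14.6
```

The arm yields about 0.5 mm per N, so the snap won't ram. I'll keep pushing slowly.

Emit:
carry_out(motion=[[[0,0,-0.1,0,0,0,2],[0,0,-0.2,0,0,0,2],[0,0,-0.3,0,0,0,2],[0,0,-0.4,0,0,0,2],[0,0,-0.4,0,0,0,2]]])

```text
time_s: 15.02
position: [0.5423, 0.2593, 0.0655]
tool_rot: [[0.332, -0.35, 0.876], [0.122, 0.937, 0.328], [-0.935, -0.002, 0.354]]
ft_force: [9.6, 4.5, 2.8]
grip_width: 0.0251
```

```bash
python3 -c "
from hand import *
where()"
```

```text
knife lane mm [10.94  0.21  0.83] force [10.9  0.8 -1. ] torque [ 0.23 -1.64 -0.06] roterr [-0.0005 -0.0129 -0.0018] w 0.0251 t 15.0167
```

Emit:
carry_out(motion=[[[0,0,-0.1,0,0,0,2],[0,0,-0.2,0,0,0,2],[0,0,-0.3,0,0,0,2],[0,0,-0.3,0,0,0,2]]])

```text
time_s: 15.35
position: [0.54, 0.2584, 0.0648]
tool_rot: [[0.333, -0.35, 0.875], [0.123, 0.937, 0.328], [-0.935, -0.002, 0.355]]
ft_force: [10.0, 4.4, 4.3]
grip_width: 0.025
```

```bash
python3 -c "
from hand import *
where()"
```

```text
knife lane mm [8.38 0.17 0.93] force [11.8  0.6  0.3] torque [ 0.22 -1.82 -0.07] roterr [-0.0005 -0.0139 -0.0019] w 0.025 t 15.35
```

Emit:
carry_out(motion=[[[0,0,-0.1,0,0,0,2],[0,0,-0.2,0,0,0,2],[0,0,-0.3,0,0,0,2],[0,0,-0.3,0,0,0,2]]])

```text
time_s: 15.68
position: [0.5328, 0.2563, 0.0607]
tool_rot: [[0.322, -0.351, 0.879], [0.12, 0.936, 0.33], [-0.939, -0.001, 0.343]]
ft_force: [-0.6, -0.2, -0.8]
grip_width: 0.025
```

```bash
python3 -c "
from hand import *
where()"
```

```text
knife lane mm [-0.01  0.73  0.19] force [-0.9  0.  -0.5] torque [0.03 0.22 0.01] roterr [-0.0011 -0.0014 -0.0006] w 0.025 t 15.6833
```

Emit:
carry_out(motion=[[[0,0,-0.1,0,0,0,2],[0,0,-0.2,0,0,0,2],[0,0,-0.2,0,0,0,2]]])

```text
time_s: 15.93
position: [0.5327, 0.2562, 0.0609]
tool_rot: [[0.326, -0.351, 0.878], [0.121, 0.936, 0.329], [-0.938, -0.001, 0.348]]
ft_force: [5.5, 4.2, 0.4]
grip_width: 0.0248
```

```bash
python3 -c "
from hand import *
where()"
```

```text
knife lane mm [-0.07  0.67  0.18] force [ 6.4  2.  -1.9] torque [ 0.35 -0.93  0.02] roterr [-0.0008 -0.0061 -0.0008] w 0.0248 t 15.9333
```

It snapped past the catch at about 0 mm and stands against the stop (6 N, no further advance). I'll lower it lightly onto the deck and release.

Emit:
carry_out(motion=[[[0.04,0,0,0,0,0,2],[0.08,0,0,0,0,0,2],[0.08,0,0,0,0,0,2]]])

```text
time_s: 16.18
position: [0.5329, 0.2563, 0.0605]
tool_rot: [[0.326, -0.351, 0.878], [0.121, 0.936, 0.33], [-0.938, -0.001, 0.348]]
ft_force: [2.4, 3.2, 6.1]
grip_width: 0.0252
```

```bash
python3 -c "
from hand import *
where()"
```

```text
knife lane mm [-0.05  0.65 -0.22] force [5.3 2.1 4.6] torque [ 0.29 -0.62  0.02] roterr [-0.001  -0.006  -0.0009] w 0.0252 t 16.1833
```

Emit:
carry_out(motion=[[[0,0,0,0,0,0,3],[0,0,0,0,0,0,4],[0,0,0,0,0,0,5],[0,0,0,0,0,0,5],[0,0,0,0,0,0,5]]], grip_force=20)

```text
time_s: 16.6
position: [0.5311, 0.2557, 0.0589]
tool_rot: [[0.321, -0.351, 0.88], [0.12, 0.936, 0.33], [-0.939, -0.001, 0.343]]
ft_force: [-0.1, 0.3, -0.2]
grip_width: 0.0502
```

Emit:
carry_out(motion=[[[-1.5,0,0,0,0,0,5],[-4,0,0,0,0,0,5],[-7,0,0,0,0,0,5],[-10,0,0,0,0,0,5],[-13,0,0,0,0,0,5]]])

```text
time_s: 17.02
position: [0.4888, 0.2399, 0.1822]
tool_rot: [[0.321, -0.351, 0.88], [0.12, 0.936, 0.33], [-0.939, -0.001, 0.343]]
ft_force: [1.0, -0.8, 0.1]
grip_width: 0.0502
```

Emit:
carry_out(motion=[[[-2,0,0,0,0,0,5],[-2,0,0,0,0,0,5],[-2,0,0,0,0,0,5]]])

```text
time_s: 17.27
position: [0.4831, 0.2378, 0.2006]
tool_rot: [[0.323, -0.351, 0.879], [0.12, 0.936, 0.33], [-0.939, -0.001, 0.345]]
ft_force: [-0.3, 0.4, -0.4]
grip_width: 0.0502
```

```bash
python3 - <<'E'
from hand import *
w=cam('wrist'); s=cam('scene'); pickle.dump((w,s),open('D8.pkl','wb')); p=E_()['stand']
W=np.array([(0,98,20),(0,70,20),(110,98,20),(110,70,20)])/1000.
print(pix(w,place(lane2stand(W),p)).round(1).tolist())
b=cv2.resize(s['image'][150:250,320:453,::-1],(400,300),interpolation=cv2.INTER_CUBIC)
cv2.imwrite('pics/w8.png',np.hstack([w['image'][:360,140:540,::-1],cv2.copyMakeBorder(b,0,60,0,0,cv2.BORDER_CONSTANT)]))
E
```

```text
[[332.5, 135.6], [296.1, 135.6], [330.6, 265.1], [298.0, 265.1]]
```

View pics/w8.png

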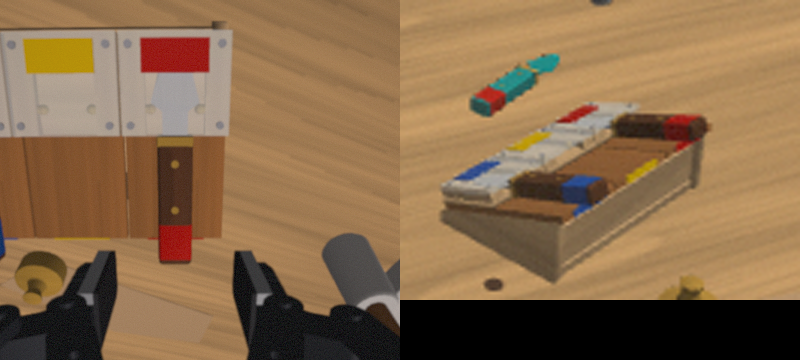

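The red knife lies flat in the red lane. Its handle front meets the guard at row 137 and its butt is at row 263 (135.6 and 265 predicted for home). The blade shoulders are past the balls, and it lies like the blue knife. I'm handing in.

```bash
python3 -c "
from rig import env
print(env.close_job())"
```

```text
the job is handed in; nothing more can be done
None
```

The red knife is home in the red-labelled lane: its blade went under the guard and past the catch, and the handle front is against the guard. I pushed in slow steps. The force peaked at about 12 N, then the catch snapped, and the knife stopped at 0 mm of my fitted home position. A further 2 mm of commanded push only built force to about 6 N, so I lowered it onto the deck, released it and backed off. The job took about 17 s of the 56 s allowed.

**Final check:** the last pictures show the handle front at the guard, within 2 px of the predicted home position, and the butt end likewise. The knife lies flat, like the blue one. I did not disturb the yellow knife or anything else that I could see, though the last pictures show only the stand area.

**What disagreed:**
- **Missed grasps:** the first two closings grabbed nothing, because the fingertips stood about 20 mm farther back than the stated 11 mm ahead of the TCP. I regrasped lower; the knife on the mat did not move.
- **Jaw opening reading:** it read 25–26 mm on the 28 mm handle once gripped hard.

I viewed 11 pictures, one over the budget of 10.

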